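# Seat a copper link in the contact tester and hold the probe lever in the green field

## Robot

A 6-joint arm with a two-finger parallel gripper is mounted at the origin on a cart in front of the work surface, level with it; the furniture and walls round the work are solid. World frame = base frame: x ahead of the robot, y to its left, z up, the work surface at z = 0. Lengths are in m, angles in degrees, forces in N, time in s.
With the tool pointing down it reaches from about 0.25 to 0.725 m from the base axis. Payload 9.7 kg.
Tool frame: the origin (TCP) lies at the very end of the fingers, on their centre line; the grasp point (between the pads) lies 19 mm behind it (bot.hold_point_z is the distance from the TCP to the grasp point, in m); z points along the fingers, y is the line along which they close (so a half turn about z gives the same grasp; the last joint's range is limited). The gripper opens to 85 mm and grips with 20 to 120 N. Pads are 22 mm wide; open, the fingers measure 114 mm over their backs; the gripper's body (76 mm by 85 mm) begins 54 mm behind the grasp point. The pads swing forward as they close: fully open they stand 13 mm farther back than shut.
Start: joints at [-70.474, 4.979, 10.078, 95.1, 0, 90], TCP at [0.184, -0.518, 0.231] pointing down, gripper open.
Joint ranges: [-179.16, 179.16], [-48.56, 103.87], [-65.8, 70.77], [-126.05, 130.52], [-82.76, 87.17], [-180, 180]. Speed limits (degrees/s): [127.2, 127.2, 147.25, 180, 180, 180].

## Interface

Orientations are given as [roll, pitch, yaw] about the fixed x, y, z axes, in that order (R = Rz(yaw) Ry(pitch) Rx(roll)).
In Python, from workcell import bot gives the robot as it stands.
- The arm moves only by the tool play_rows, never from a script. Its argument "targets" is a list of rows, each an object with "grip": the closure in counts, from 0 (fully open) to 255 (shut); "linear": the shift along the world's x, y, z in cm, a list of three; "delta_rot": the turn, a rotation vector about the world's x, y, z in rad, a list of three. A call has 1 to 10 rows; each row is the pose to reach, as a shift and turn from the pose commanded when the call began; what a row does not reach only later rows make up. A row lasts 1/10 s, in which the tool goes at most 50 mm and 8.59 degrees, less where a joint would pass 70% of its speed; a pose out of reach is approached as far as the arm can. A call with a gripper value outside its range is refused whole. The fingers move at their own pace and stop on an object; "force" is the grip in N (left out, the last holds). Time passes only in rows, so rows that repeat a pose let the fingers close. It gives the time, the measured TCP pose, the force, the opening and the grip force at its end, in the units of the state.
- bot.get_obs(): the state, without advancing time (a new reading comes with each control period).
- bot.camera(name): name is "scene" or "top" or "wrist"; returns a dict with "color" (384x512x3 uint8, red, green, blue), "range_z" (384x512 float32, m along the optical axis (not along the pixel's ray), 0 where there is no reading), "fov_y" (degrees; the focal length in pixels is half the picture's height over the tangent of half this angle, whatever the lens; pixels are square), "cx", "cy" (the principal point, pixels), "world_to_cam" (4x4, takes a point from world to camera coordinates). Camera axes: x right, y up, looking along -z (the intrinsics and any distortion apply to the point x, -y, -z); pixel columns grow to the right and rows downward; lengths in m; the calibration is good to about 2 mm. A picture is of the moment at which its call begins.
- bot.job_done(): hands the job in; it is judged then, once.
Trained networks look in a picture, given as the dict that the camera call returned (one of the last four; its "shot" number tells which), for a name from the list of things; names that differ only in an ending like _2 or _b are one class to them, and where a whole thing is asked for, a point or a joint stands for the part that bears it (a point fixed in the world has none). Each returns a list of dicts, best first, with "conf" (0 to 1); they miss things now and then, are a little off and sometimes report something else, mostly with a low value. They report only what shows in the picture. A call takes as long as a camera call.
- bot.search_frame(picture, target): "box" ([left, top, right, bottom] in pixels, round what is visible of it).
- bot.trace(picture, target): "pixels" (384x512 bool, what is visible of it) and "box" ([left, top, right, bottom] in pixels, round what is visible of it).
- bot.pinpoint(picture, target): "pixel" ([column, row] in pixels: a listed point, or the origin of a listed thing).
The state is a dict: "time": time; "q": joint angles; "qd": joint speeds; "joint_efforts": joint torques, N m; "ee_pos": TCP position; "tcp_rot": TCP orientation; "wrist_force": force on the tool from outside, world axes, zero at the start; "torque": the same for the moment, N m; "opening": finger opening in m; "grasp_force": force on a finger pad.
Only numpy, scipy, OpenCV 4.12 (cv2) and the standard library are available. Lean on these libraries where they do the work, as an engineer would, in place of code of your own. Each camera call takes 0.05 s, during which the arm holds its last target. There are 200 camera calls.

## Task

Load the insulated copper link into the contact-test fixture: its eye down over the brass post, its plain end flat on the white anvil between the guide cheeks, and let go of it. Then press the black-knobbed spring lever down so that the probe stands on the plain end and the red pointer is in the green field of the scale, never as far as the red field, and finish while still holding the lever there for the reading (it springs back up if released). Leave the bit holder, the marker and the white carton where they are.

Things in the scene. Friction and masses are not known exactly. Their poses are not given: they have to be found in the camera images.
- fixture: Contact tester fixed to the bench, grey base 150x204x12 mm. Origin at its underside, x away from the operator, y left, z up; place and yaw vary. In this frame, mm: post x -25 y 75; anvil x -25 y -65; lever hinge axis along y at x 45, z 61.5, lever plane y -65; bracket top z 78; scale plate front x -42, y -96..-76, top z 89; two binding posts x 55, y 35 and 60, 36 high.
- post_seat (a point): On the brass post's axis, where the centre of the link's eye lies when seated; 34.5 mm above the bench. The post's 28 mm shoulder is 2.5 mm lower; its 9 mm pin with tapered nose ends 12.5 mm higher (z 47). Axes as the fixture's.
- anvil_seat (a point): Where link_tip lies when seated: 2.5 mm above the white anvil, straight below the probe of the level lever, 140 mm from post_seat along the fixture's -y. Two guide cheeks, 28 mm apart, run along y beside it, flared outward above, top about z 47. Axes as the fixture's.
- link: Loose copper jumper link, about 0.11 kg: flat bar 20 wide, 5 thick, ring eye (28 outside, hole 13 mm) at one end, other end plain, yellow black-ribbed insulating sleeve 68 long x 25 wide x 18 high. Lies on its sleeve, bar underside 6.5 mm higher. Origin: centre of the sleeve's underside; x along the bar to the plain end (x -71 to +98), z up.
- link_grip (a point): Centre of the link's sleeve, 9 mm above its underside; axes as the link's; grasp across link y (25 mm). Seated: fixture x -25, y 18, z 34.5, link x along fixture -y. The raised lever stands over the anvil: slide the plain end in sideways, moving along -y, under the raised probe (tip z 88) and above post and cheeks, this point at z about 74, then go straight down.
- link_eye (a point): Centre of the link's eye hole, mid-thickness of the bar: link x -57, z 9 mm.
- link_tip (a point): Point of the plain end where the probe shall press, mid-thickness of the bar: link x 83, z 9 mm.
- lever (a joint): Angle of the spring lever, rad: 0 at rest, raised 0.8 rad above level, knob towards the operator; grows as the knob is pressed down; 0.80 = level. With the link seated the probe touches it at about 0.67. Green field 0.743 to 0.857, red field from 0.89, end stop 0.94. Springs back to 0 when released; about 9 N on the knob hold it level.
- lever_knob (a point): Black ball knob, 32 mm diameter, 150 mm from the hinge axis; this point is the ball's centre. At rest fixture x -60, y -65, z 169; level x -105, z 61.5 mm (green field z 53 to 70, red below 48). It runs on an arc about the hinge. Pinch it from above with the fingers at its two sides along fixture y, or press it from above.
- probe: Brass spring probe in the lever, 70 mm from the hinge; plunger 10 mm thick, 20 mm stroke; presses with about 7 N when the lever is level on the seated link.
- bit_holder: Red bit holder, 22x85x38 mm, bystander in front; origin at its underside.
- marker: White felt marker with a black cap, 140 mm long, 12 mm thick, bystander in front.
- carton_a: Small white carton, 48x66x48 mm, bystander behind the fixture.

How it is judged:
By the outcome, as a careful person would: the job done as asked, in the order asked, and still so for the second after the job is handed in, while the arm keeps its last pose, push and grip.
It also fails if it takes over 64 s, if anything falls off the work surface, if the arm or the gripper's body presses on something with over 40 N, if the wrist force passes 120 N, or if a joint passes its speed limit or range.

## Working session

There is one attempt and no reset: what is moved stays moved. The work goes in short steps, Python scripts to look and compute and a tool call to move; the robot and the scene stay as the last step left them, time stands still between calls to the robot, and variables do not carry over. Pictures are saved under pics/ and viewed, at most 10 in all, crops included, and the job is handed in when it is done.

Besides the shell and the picture viewer there is one more tool, called after "Request:" as name(argument=value, ...), one argument or row to a line, values as JSON. play_rows: Moves the arm, as the interface text tells. Its arguments: {"type":"object","properties":{"targets":{"type":"array","items":{"type":"object","properties":{"grip":{"type":"number"},"linear":{"type":"array","items":{"type":"number"}},"delta_rot":{"type":"array","items":{"type":"number"}}}}},"force":{"type":"number"}},"required":["targets"]}

```bash
mkdir -p pics; cat > h.py <<'E'
import numpy as np, cv2
from workcell import bot
def K(p):
    f=p["color"].shape[0]/2/np.tan(np.radians(p["fov_y"])/2); return f,p["cx"],p["cy"]
def world(p,uv,z=None,rng=None):
    f,cx,cy=K(p); T=np.linalg.inv(p["world_to_cam"])
    uv=np.atleast_2d(np.array(uv,float))
    d=np.c_[(uv[:,0]-cx)/f,-(uv[:,1]-cy)/f,-np.ones(len(uv))]
    o=T[:3,3]; D=d@T[:3,:3].T
    if rng is not None: s=np.asarray(rng).reshape(-1,1)
    else: s=((z-o[2])/D[:,2]).reshape(-1,1)
    return o+s*D
def cloud(p,mask):
    v,u=np.nonzero(mask&(p["range_z"]>0)); return world(p,np.c_[u,v],rng=p["range_z"][v,u])
def proj(p,X):
    f,cx,cy=K(p); X=np.atleast_2d(X); c=X@p["world_to_cam"][:3,:3].T+p["world_to_cam"][:3,3]
    return np.c_[cx+f*c[:,0]/-c[:,2],cy-f*c[:,1]/-c[:,2]]
E
python3 - <<'E'
from h import *
P={n:bot.camera(n) for n in("scene","top")}
for n,p in P.items():
    print(n,[k for k in p if k not in("color","range_z")],p["fov_y"],np.linalg.inv(p["world_to_cam"])[:3,3].round(3))
    for t,z in(("post_seat",.0345),("anvil_seat",.0345),("link_grip",.009),("link_eye",.009),("link_tip",.009),("lever_knob",.169),("fixture",0),("bit_holder",0),("marker",0.006),("carton_a",0)):
        r=bot.pinpoint(p,t)[:2]
        print(t,[(round(a["conf"],2),np.round(a["pixel"]),world(p,a["pixel"],z)[0].round(4)) for a in r])
cv2.imwrite("pics/a.png",np.hstack([cv2.resize(P[n]["color"][:,:,::-1],(400,300)) for n in P]))
cv2.imwrite("pics/top.png",cv2.resize(P["top"]["color"][:,:,::-1],(800,600)))
E
```

```text
scene ['fov_y', 'cx', 'cy', 'world_to_cam', 'shot'] 52.453774617538 [0.101 0.367 0.696]
post_seat [(0.97, array([287., 218.]), array([ 0.5067, -0.138 ,  0.0345]))]
anvil_seat [(0.64, array([324., 192.]), array([ 0.5005, -0.2724,  0.0345]))]
link_grip [(0.73, array([233., 269.]), array([0.5061, 0.0392, 0.009 ])), (0.32, array([340., 149.]), array([ 0.5978, -0.4872,  0.009 ]))]
link_eye [(0.9, array([240., 287.]), array([0.4624, 0.0603, 0.009 ]))]
link_tip [(0.97, array([215., 243.]), array([0.5898, 0.0166, 0.009 ]))]
lever_knob [(0.57, array([341., 150.]), array([ 0.4788, -0.2869,  0.169 ]))]
fixture [(0.93, array([298., 206.]), array([ 0.537 , -0.2177, -0.    ]))]
bit_holder [(0.59, array([305., 279.]), array([ 0.3806, -0.0553,  0.    ]))]
marker [(0.69, array([341., 235.]), array([ 0.3975, -0.2062,  0.006 ]))]
carton_a [(0.81, array([256., 173.]), array([ 0.7095, -0.2383,  0.    ]))]
top ['fov_y', 'cx', 'cy', 'world_to_cam', 'shot'] 57.45189729926682 [ 0.381 -0.085  0.974]
post_seat [(0.95, array([280., 214.]), array([ 0.5103, -0.1369,  0.0345])), (0.38, array([346., 227.]), array([ 0.4905, -0.3175,  0.0345]))]
anvil_seat [(0.85, array([333., 218.]), array([ 0.5122, -0.2818,  0.0345]))]
link_grip [(0.93, array([218., 205.]), array([0.5203, 0.035 , 0.009 ]))]
link_eye []
link_tip [(0.8, array([229., 184.]), array([0.5823, 0.0117, 0.009 ])), (0.17, array([321., 153.]), array([ 0.6983, -0.2431,  0.009 ]))]
lever_knob [(0.58, array([346., 226.]), array([ 0.4765, -0.2825,  0.169 ])), (0.36, array([279., 214.]), array([ 0.4916, -0.1274,  0.169 ]))]
fixture [(0.98, array([307., 207.]), array([ 0.5398, -0.2134,  0.    ])), (0.43, array([218., 209.]), array([0.5107, 0.0346, 0.    ]))]
bit_holder [(0.78, array([245., 260.]), array([ 0.3802, -0.0548,  0.    ]))]
marker [(0.51, array([299., 259.]), array([ 0.3964, -0.2001,  0.006 ]))]
carton_a [(0.84, array([319., 153.]), array([ 0.7027, -0.2373,  0.    ]))]
```

View pics/top.png

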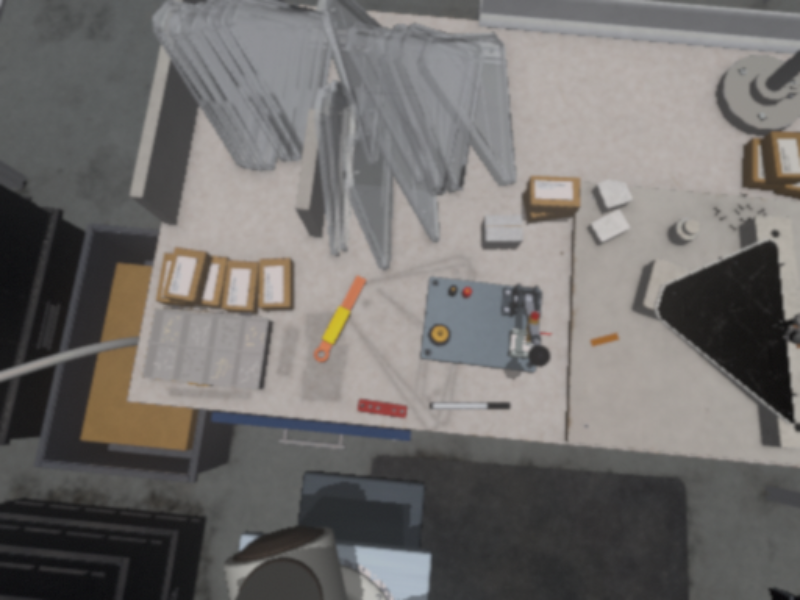

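View pics/a.png

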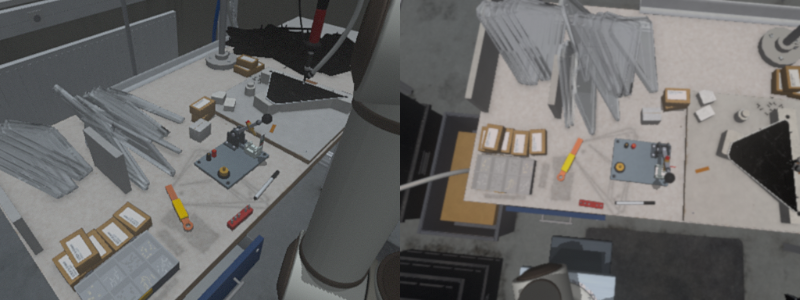

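The top view shows the link at about (340,322) with its eye at (321,353) and plain end at (362,280). The fixture is at about (480,323), with its post at (440,334) and knob at (540,355). Next I need the yaws.

```bash
python3 - <<'E'
from h import *
o=bot.get_obs(); print(o["ee_pos"],o["tcp_rot"],o["q"],o["opening"])
p=bot.camera("top"); 
for t in("link","fixture"):
    r=bot.trace(p,t)[0]; m=r["pixels"]; print(t,r["conf"],m.sum())
    C=cloud(p,m); print(np.percentile(C,[1,25,50,75,99],axis=0).round(3))
    if t=="link":
        v,u=np.nonzero(m); X=world(p,np.c_[u,v],z=.012)[:,:2]
    else:
        X=C[abs(C[:,2]-.012)<.008][:,:2]
    c=X.mean(0); w,V=np.linalg.eigh(np.cov((X-c).T)); print("pca",c.round(4),np.degrees(np.arctan2(V[1,1],V[0,1])))
    (a,b),s,ang=cv2.minAreaRect((X*1000).astype(np.float32)); print("rect",a,b,s,ang)
E
```

```text
[ 0.18383839 -0.51838302  0.2312959 ] [ 1.79997068e+02 -1.81665336e-04  1.95265900e+01] [-7.04736466e+01  4.97859775e+00  1.00792025e+01  9.50976728e+01
  1.81677445e-04  8.99997634e+01] 0.08539589973290836
link 0.57 533
[[ 0.447  0.001 -0.001]
 [ 0.487  0.021  0.011]
 [ 0.523  0.036  0.014]
 [ 0.56   0.05   0.018]
 [ 0.604  0.072  0.022]]
pca [0.5237 0.0364] 159.49166305253243
rect 525.530517578125 35.796592712402344 (28.93120574951172, 171.55648803710938) 70.37275695800781
fixture 0.95 4012
[[ 0.466 -0.304  0.009]
 [ 0.499 -0.266  0.012]
 [ 0.536 -0.218  0.014]
 [ 0.574 -0.166  0.02 ]
 [ 0.614 -0.116  0.183]]
pca [ 0.5371 -0.2004] 71.4303177922613
rect 542.0590209960938 -215.8291015625 (204.07196044921875, 152.43411254882812) 88.46968078613281
```

Request:
play_rows(
  targets=[
    {"grip": 0,"linear": [2,4,4],"delta_rot": [0,0,-0.05]},
    {"grip": 0,"linear": [32,55,4],"delta_rot": [0,0,-0.7]},
    {"grip": 0,"linear": [32,55,4],"delta_rot": [0,0,-0.7]},
    {"grip": 0,"linear": [32,55,4],"delta_rot": [0,0,-0.7]},
    {"grip": 0,"linear": [32,55,4],"delta_rot": [0,0,-0.7]},
    {"grip": 0,"linear": [32,55,4],"delta_rot": [0,0,-0.7]},
    {"grip": 0,"linear": [32,55,4],"delta_rot": [0,0,-0.7]},
    {"grip": 0,"linear": [32,55,4],"delta_rot": [0,0,-0.7]},
    {"grip": 0,"linear": [32,55,4],"delta_rot": [0,0,-0.7]},
    {"grip": 0,"linear": [32,55,4],"delta_rot": [0,0,-0.7]},
  ],
)

```text
time: 2.25
ee_pos: [0.4124, -0.1326, 0.2699]
tcp_rot: [-178.9, -0.0, -18.5]
wrist_force: [0.4, -0.4, 0.4]
opening: 0.0852
grasp_force: 0.0
```

Request:
play_rows(
  targets=[
    {"grip": 0,"linear": [0,0,4],"delta_rot": [0,0,0]},
    {"grip": 0,"linear": [0,0,4],"delta_rot": [0,0,0]},
    {"grip": 0,"linear": [0,0,4],"delta_rot": [0,0,0]},
  ],
)

```text
time: 2.55
ee_pos: [0.4118, -0.1358, 0.3101]
tcp_rot: [-179.0, -0.1, -18.9]
wrist_force: [0.2, -0.6, -0.5]
opening: 0.0853
grasp_force: 0.0
```

```bash
python3 - <<'E'
from h import *
o=bot.get_obs(); print(o["ee_pos"],o["tcp_rot"],o["q"])
p=bot.camera("wrist"); print(np.linalg.inv(p["world_to_cam"]).round(3),p["fov_y"],p["cx"],p["cy"])
for t,z in(("post_seat",.0345),("anvil_seat",.0345),("link_grip",.009),("link_eye",.009),("link_tip",.009),("lever_knob",.169),("fixture",0)):
    r=bot.pinpoint(p,t)[:2]
    print(t,[(round(a["conf"],2),np.round(a["pixel"]),world(p,a["pixel"],z)[0].round(4)) for a in r])
cv2.imwrite("pics/w1.png",p["color"][:,:,::-1])
E
```

```text
[ 0.41183938 -0.1358268   0.31013054] [-1.78968940e+02 -7.63193180e-02 -1.88724669e+01] [-18.93046728  -8.28871504   6.07485026 104.28828987   1.03113629
 179.94199029]
[[-0.323  0.898  0.299  0.491]
 [-0.946 -0.301 -0.12  -0.166]
 [-0.017 -0.322  0.947  0.453]
 [ 0.     0.     0.     1.   ]] 63.098270330280464 254.8230979591846 197.6427987394646
post_seat [(0.73, array([236.,  79.]), array([ 0.5148, -0.1419,  0.0345]))]
anvil_seat [(0.75, array([351.,  42.]), array([ 0.5088, -0.2863,  0.0345]))]
link_grip [(0.81, array([114., 125.]), array([0.5153, 0.0424, 0.009 ])), (0.6, array([216., 192.]), array([ 0.3771, -0.057 ,  0.009 ]))]
link_eye [(0.7, array([119., 165.]), array([0.4618, 0.0621, 0.009 ]))]
link_tip [(0.89, array([105.,  61.]), array([0.5931, 0.0158, 0.009 ]))]
lever_knob [(0.63, array([401.,  66.]), array([ 0.4717, -0.2825,  0.169 ]))]
fixture [(0.92, array([288.,  41.]), array([ 0.5382, -0.219 ,  0.    ]))]
```

View pics/w1.png

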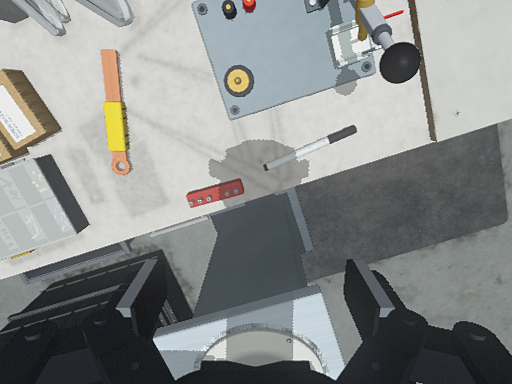

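Request:
play_rows(
  targets=[
    {"grip": 0,"linear": [10,17.5,-4],"delta_rot": [0,0,0.15]},
    {"grip": 0,"linear": [10,17.5,-4],"delta_rot": [0,0,0.3]},
    {"grip": 0,"linear": [10,17.5,-4],"delta_rot": [0,0,0.45]},
    {"grip": 0,"linear": [10,17.5,-4],"delta_rot": [0,0,0.6]},
    {"grip": 0,"linear": [10,17.5,-4],"delta_rot": [0,0,0.75]},
    {"grip": 0,"linear": [10,17.5,-4],"delta_rot": [0,0,0.9]},
    {"grip": 0,"linear": [10,17.5,-4],"delta_rot": [0,0,1.05]},
    {"grip": 0,"linear": [10,17.5,-4],"delta_rot": [0,0,1.2]},
    {"grip": 0,"linear": [10,17.5,-4],"delta_rot": [0,0,1.35]},
    {"grip": 0,"linear": [10,17.5,-4],"delta_rot": [0,0,1.5]},
  ],
)

```text
time: 3.95
ee_pos: [0.5114, 0.0391, 0.2692]
tcp_rot: [-178.9, 0.0, 67.4]
wrist_force: [1.0, 0.4, -0.1]
opening: 0.0855
grasp_force: 0.0
```

Request:
play_rows(
  targets=[
    {"grip": 0,"linear": [0,0,-4],"delta_rot": [0,0,0.15]},
    {"grip": 0,"linear": [0,0,-4],"delta_rot": [0,0,0.3]},
    {"grip": 0,"linear": [0,0,-4],"delta_rot": [0,0,0.45]},
    {"grip": 0,"linear": [0,0,-4],"delta_rot": [0,0,0.6]},
    {"grip": 0,"linear": [0,0,-4],"delta_rot": [0,0,0.75]},
    {"grip": 0,"linear": [0,0,-4],"delta_rot": [0,0,0.9]},
    {"grip": 0,"linear": [0,0,-4],"delta_rot": [0,0,1.05]},
    {"grip": 0,"linear": [0,0,-4],"delta_rot": [0,0,1.2]},
    {"grip": 0,"linear": [0,0,-4],"delta_rot": [0,0,1.35]},
    {"grip": 0,"linear": [0,0,-4],"delta_rot": [0,0,1.5]},
  ],
)

```text
time: 4.95
ee_pos: [0.5114, 0.039, 0.2292]
tcp_rot: [-178.9, -0.0, 153.3]
wrist_force: [0.7, -0.8, -0.8]
opening: 0.0853
grasp_force: 0.0
```

Request:
play_rows(
  targets=[
    {"grip": 0,"linear": [0,0,0],"delta_rot": [0,0,0.11]},
    {"grip": 0,"linear": [0,0,0],"delta_rot": [0,0,0.11]},
    {"grip": 0,"linear": [0,0,0],"delta_rot": [0,0,0.11]},
  ],
)

```text
time: 5.25
ee_pos: [0.5114, 0.0391, 0.2293]
tcp_rot: [-179.0, 0.0, 159.1]
wrist_force: [0.2, -0.4, 0.4]
opening: 0.0854
grasp_force: 0.0
```

```bash
cat > lk.py <<'E'
from h import *
o=bot.get_obs(); print(o["time"],o["ee_pos"],o["tcp_rot"],o["q"])
p=bot.camera("wrist")
for t,z in(("link_grip",.009),("link_eye",.009),("link_tip",.009)):
    r=bot.pinpoint(p,t)[:1]
    print(t,[(round(a["conf"],2),np.round(a["pixel"]),world(p,a["pixel"],z)[0].round(4)) for a in r])
r=bot.trace(p,"link")[0]; C=cloud(p,r["pixels"]); print(r["conf"],np.percentile(C,[1,50,99],axis=0).round(4))
S=C[C[:,2]>.015]; print("sleeve",len(S)); (a,b),s,g=cv2.minAreaRect((S[:,:2]*1000).astype(np.float32)); print(a,b,s,g)
(a,b),s,g=cv2.minAreaRect((C[:,:2]*1000).astype(np.float32)); print("all",a,b,s,g)
cv2.imwrite("pics/w2.png",p["color"][:,:,::-1])
E
python3 lk.py
```

```text
5.25 [0.51139145 0.03908687 0.2293346 ] [-1.78963535e+02  2.91778444e-03  1.59092346e+02] [ 4.88998421  0.28975714  4.98982581 95.14854493 -0.93442733 25.80132158]
link_grip [(0.94, array([258., 167.]), array([0.5152, 0.0378, 0.009 ]))]
link_eye [(0.78, array([258., 113.]), array([0.4564, 0.0588, 0.009 ]))]
link_tip [(0.74, array([256., 224.]), array([0.5833, 0.0088, 0.009 ]))]
0.65 [[4.481e-01 2.200e-03 2.000e-04]
 [5.143e-01 3.920e-02 1.270e-02]
 [6.009e-01 7.100e-02 1.940e-02]]
sleeve 1197
512.1470947265625 40.43528747558594 (24.972675323486328, 67.73635864257812) 68.88435363769531
all 525.2197265625 35.97258758544922 (26.741336822509766, 166.4508514404297) 70.00531005859375
```

View pics/w2.png

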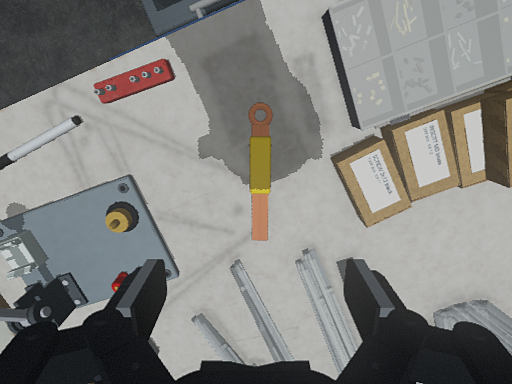

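The sleeve rectangle measures 25x68 mm at (0.512, 0.040) with yaw about -20.5°, which matches the given size. I'll go down and grasp it.

Request:
play_rows(
  targets=[
    {"grip": 0,"linear": [0.1,0.1,-5],"delta_rot": [0.017,-0.0065,0.005]},
    {"grip": 0,"linear": [0.1,0.1,-10],"delta_rot": [0.017,-0.0065,0.005]},
    {"grip": 0,"linear": [0.1,0.1,-15],"delta_rot": [0.017,-0.0065,0.005]},
    {"grip": 0,"linear": [0.1,0.1,-19],"delta_rot": [0.017,-0.0065,0.005]},
    {"grip": 0,"linear": [0.1,0.1,-21],"delta_rot": [0.017,-0.0065,0.005]},
    {"grip": 0,"linear": [0.1,0.1,-22.2],"delta_rot": [0.017,-0.0065,0.005]},
    {"grip": 0,"linear": [0.1,0.1,-22.5],"delta_rot": [0.017,-0.0065,0.005]},
    {"grip": 0,"linear": [0.1,0.1,-22.5],"delta_rot": [0.017,-0.0065,0.005]},
  ],
)

```text
time: 6.3
ee_pos: [0.5129, 0.0402, 0.0052]
tcp_rot: [180.0, 0.1, 159.6]
wrist_force: [0.3, 0.1, 1.3]
opening: 0.0856
grasp_force: 0.0
```

Request:
play_rows(
  force=50,
  targets=[
    {"grip": 255,"linear": [0,0,0],"delta_rot": [0,0,0]},
    {"grip": 255,"linear": [0,0,0],"delta_rot": [0,0,0]},
    {"grip": 255,"linear": [0,0,0],"delta_rot": [0,0,0]},
    {"grip": 255,"linear": [0,0,0],"delta_rot": [0,0,0]},
    {"grip": 255,"linear": [0,0,0],"delta_rot": [0,0,0]},
    {"grip": 255,"linear": [0,0,0],"delta_rot": [0,0,0]},
    {"grip": 255,"linear": [0,0,0],"delta_rot": [0,0,0]},
    {"grip": 255,"linear": [0,0,0],"delta_rot": [0,0,0]},
  ],
)

```text
time: 7.1
ee_pos: [0.5129, 0.0402, 0.0051]
tcp_rot: [180.0, 0.1, 159.6]
wrist_force: [-1.3, -1.2, 5.8]
opening: 0.0237
grasp_force: 50.6
```

Request:
play_rows(
  targets=[
    {"grip": 255,"linear": [0,0,3],"delta_rot": [0,0,0]},
    {"grip": 255,"linear": [0,0,8],"delta_rot": [0,0,-0.1]},
    {"grip": 255,"linear": [0,1,12],"delta_rot": [0,0,-0.24]},
    {"grip": 255,"linear": [0,1,14.5],"delta_rot": [0,0,-0.38]},
    {"grip": 255,"linear": [0,1,14.5],"delta_rot": [0,0,-0.52]},
    {"grip": 255,"linear": [0,1,14.5],"delta_rot": [0,0,-0.66]},
    {"grip": 255,"linear": [0,1,14.5],"delta_rot": [0,0,-0.8]},
    {"grip": 255,"linear": [0,1,14.5],"delta_rot": [0,0,-0.94]},
    {"grip": 255,"linear": [0,1,14.5],"delta_rot": [0,0,-1.08]},
    {"grip": 255,"linear": [0,1,14.5],"delta_rot": [0,0,-1.22]},
  ],
)

```text
time: 8.1
ee_pos: [0.5122, 0.0501, 0.1491]
tcp_rot: [-180.0, 0.0, 89.3]
wrist_force: [-1.0, -0.4, -0.8]
opening: 0.0238
grasp_force: 49.8
```

Request:
play_rows(
  targets=[
    {"grip": 255,"linear": [0,0,0],"delta_rot": [0,0,-0.02]},
    {"grip": 255,"linear": [0,0,0],"delta_rot": [0,0,-0.02]},
  ],
)

```text
time: 8.3
ee_pos: [0.5123, 0.0502, 0.1492]
tcp_rot: [-180.0, 0.0, 88.7]
wrist_force: [0.1, 0.4, -1.1]
opening: 0.0234
grasp_force: 49.8
```

```bash
python3 - <<'E'
from h import *
o=bot.get_obs(); print(o["time"],o["ee_pos"],o["tcp_rot"],o["q"],o["opening"])
for n in("wrist","top","scene"):
    p=bot.camera(n); print(n)
    for t,z in(("post_seat",.0345),("anvil_seat",.0345),("fixture",0),("lever_knob",.169)):
        r=bot.pinpoint(p,t)[:1]
        print(t,[(round(a["conf"],2),np.round(a["pixel"]),world(p,a["pixel"],z)[0].round(4)) for a in r])
    r=bot.trace(p,"fixture")
    if r:
        C=cloud(p,r[0]["pixels"]); X=C[abs(C[:,2]-.012)<.004][:,:2]
        (a,b),s,g=cv2.minAreaRect((X*1000).astype(np.float32)); print("rect",a,b,s,g)
    C=cloud(p,np.ones((384,512),bool)); d=np.hypot(C[:,0]-.513,C[:,1]+.139)
    S=C[(d<.035)&(C[:,2]>.024)&(C[:,2]<.055)]; H=S[S[:,2]>.036]
    print("post",len(S),S.mean(0),(np.percentile(S,2,axis=0)+np.percentile(S,98,axis=0))/2,np.ptp(S,axis=0),"pin",len(H),H.mean(0) if len(H) else 0)
    if n=="wrist": cv2.imwrite("pics/w3.png",p["color"][:,:,::-1])
E
```

```text
8.3 [0.51231378 0.05015027 0.14921198] [-1.79978568e+02  2.23683472e-02  8.86991997e+01] [ 5.60172588e+00 -6.96958360e-01 -4.84893017e+00  8.58719929e+01
 -1.96305330e-02  9.69025345e+01] 0.02343842483544683
wrist
post_seat []
anvil_seat []
fixture []
lever_knob []<stdin>:14: RuntimeWarning: Mean of empty slice.
  ret = um.true_divide(
Traceback (most recent call last):
IndexError: index -1 is out of bounds for axis 0 with size 0
```

```bash
python3 - <<'E'
from h import *
for n in("top","scene"):
    p=bot.camera(n); print(n)
    for t,z in(("post_seat",.0345),("anvil_seat",.0345),("fixture",0),("lever_knob",.169)):
        r=bot.pinpoint(p,t)[:1]
        print(t,[(round(a["conf"],2),np.round(a["pixel"]),world(p,a["pixel"],z)[0].round(4)) for a in r])
    r=bot.trace(p,"fixture")
    if r:
        C=cloud(p,r[0]["pixels"]); X=C[abs(C[:,2]-.012)<.004][:,:2]
        (a,b),s,g=cv2.minAreaRect((X*1000).astype(np.float32)); print("rect",a,b,s,g)
    C=cloud(p,np.ones((384,512),bool)); d=np.hypot(C[:,0]-.513,C[:,1]+.139)
    S=C[(d<.035)&(C[:,2]>.024)&(C[:,2]<.055)]; H=S[S[:,2]>.036]
    if len(S):print("post",len(S),S.mean(0),(np.percentile(S,2,axis=0)+np.percentile(S,98,axis=0))/2,np.ptp(S,axis=0),"pin",len(H),H.mean(0) if len(H) else 0)
E
```

```text
top
post_seat [(0.58, array([282., 213.]), array([ 0.512 , -0.1425,  0.0345]))]
anvil_seat [(0.73, array([332., 218.]), array([ 0.5104, -0.2768,  0.0345]))]
fixture [(0.92, array([312., 211.]), array([ 0.5317, -0.2269,  0.    ]))]
lever_knob [(0.85, array([345., 224.]), array([ 0.4811, -0.2816,  0.169 ]))]
rect 541.22802734375 -215.89071655273438 (203.31838989257812, 149.8685760498047) 88.06454467773438
post 84 [ 0.51197053 -0.14172951  0.0334472 ] [ 0.51192675 -0.14174979  0.03617941] [0.02705511 0.02493455 0.02641475] pin 9 [ 0.51265618 -0.14193488  0.04435771]
scene
post_seat [(0.84, array([288., 216.]), array([ 0.5107, -0.1448,  0.0345]))]
anvil_seat [(0.82, array([322., 191.]), array([ 0.5058, -0.2736,  0.0345]))]
fixture [(0.86, array([297., 209.]), array([ 0.5321, -0.2071,  0.    ]))]
lever_knob [(0.66, array([340., 150.]), array([ 0.4795, -0.2825,  0.169 ]))]
rect 539.7059936523438 -242.5248260498047 (155.66763305664062, 264.50421142578125) 0.8137896656990051
post 103 [ 0.50889638 -0.13899563  0.03316901] [ 0.51058459 -0.14060315  0.03586834] [0.02711346 0.02850127 0.02385075] pin 16 [ 0.51038276 -0.1407347   0.04255279]
```

Request:
play_rows(
  targets=[
    {"grip": 255,"linear": [-0.1,-4,-3],"delta_rot": [0,0,-0.009]},
    {"grip": 255,"linear": [-0.1,-8,-5],"delta_rot": [0,0,-0.009]},
    {"grip": 255,"linear": [-0.1,-12,-7],"delta_rot": [0,0,-0.009]},
    {"grip": 255,"linear": [-0.1,-15.5,-7.9],"delta_rot": [0,0,-0.009]},
    {"grip": 255,"linear": [-0.15,-18,-7.9],"delta_rot": [0,0,-0.009]},
    {"grip": 255,"linear": [-0.2,-20,-7.9],"delta_rot": [0,0,-0.009]},
    {"grip": 255,"linear": [-0.2,-22,-7.9],"delta_rot": [0,0,-0.009]},
    {"grip": 255,"linear": [-0.2,-24,-7.9],"delta_rot": [0,0,-0.009]},
    {"grip": 255,"linear": [-0.2,-24.9,-7.9],"delta_rot": [0,0,-0.009]},
    {"grip": 255,"linear": [-0.2,-24.9,-7.9],"delta_rot": [0,0,-0.009]},
  ],
)

```text
time: 10.2
ee_pos: [0.5103, -0.1996, 0.0704]
tcp_rot: [-180.0, 0.0, 87.9]
wrist_force: [0.1, -0.3, -1.6]
opening: 0.0236
grasp_force: 49.8
```

```bash
cat > hv.py <<'E'
from h import *
o=bot.get_obs(); print(o["time"],o["ee_pos"],o["tcp_rot"],o["opening"])
P={n:bot.camera(n) for n in("wrist","top","scene")}
for n,p in P.items():
    print(n)
    for t,z in(("post_seat",.0345),("anvil_seat",.0345),("link_eye",o["ee_pos"][2]+.004),("link_tip",o["ee_pos"][2]+.004),("lever_knob",.169)):
        r=bot.pinpoint(p,t)[:1]
        print(t,[(round(a["conf"],2),np.round(a["pixel"]),world(p,a["pixel"],z)[0].round(4)) for a in r])
s=P["scene"]["color"][130:270,210:390,::-1]
cv2.imwrite("pics/w4.png",np.hstack([P["wrist"]["color"][:,:,::-1][:,100:400],cv2.resize(s,(494,384))]))
E
python3 hv.py
```

```text
10.2 [ 0.51034367 -0.19955199  0.070378  ] [-1.79999667e+02  1.64818483e-02  8.79361504e+01] 0.023614157671132004
wrist
post_seat [(0.96, array([253., 136.]), array([ 0.5127, -0.1409,  0.0345]))]
anvil_seat []
link_eye [(0.89, array([253., 149.]), array([ 0.5128, -0.1415,  0.0744]))]
link_tip []
lever_knob []
top
post_seat [(0.8, array([280., 213.]), array([ 0.5111, -0.1388,  0.0345]))]
anvil_seat []
link_eye [(0.63, array([318., 150.]), array([ 0.6847, -0.2241,  0.0744]))]
link_tip []
lever_knob []
scene
post_seat [(0.73, array([292., 217.]), array([ 0.5015, -0.149 ,  0.0345]))]
anvil_seat [(0.81, array([323., 193.]), array([ 0.4987, -0.2667,  0.0345]))]
link_eye [(0.7, array([288., 202.]), array([ 0.5147, -0.1504,  0.0744]))]
link_tip []
lever_knob [(0.81, array([340., 154.]), array([ 0.4711, -0.2698,  0.169 ]))]
```

View pics/w4.png

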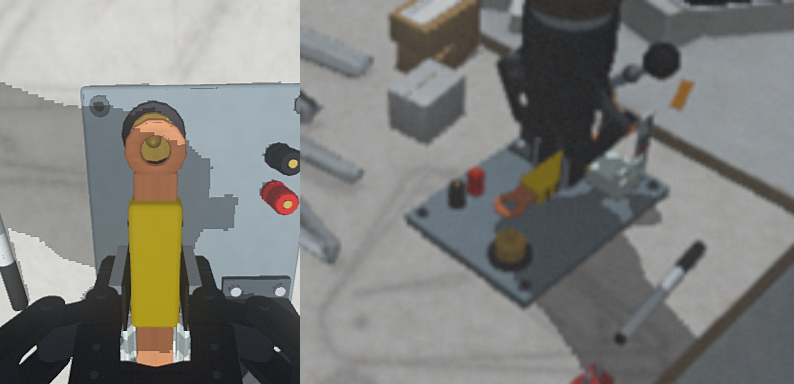

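The wrist view shows the pin at about the centre of the eye, both near (155,148) in the crop. I'll check the fixture yaw from the base edges.

```bash
python3 - <<'E'
from h import *
p=bot.camera("wrist")
C=cloud(p,np.ones((384,512),bool)); B=C[(abs(C[:,2]-.012)<.004)&(C[:,0]<.65)&(C[:,0]>.42)&(C[:,1]<-.1)]
print(B.min(0),B.max(0))
# far +y edge
def fit(a,b):
    k=np.polyfit(a,b,1)
    for _ in range(4):
        r=b-np.polyval(k,a); m=abs(r)<max(.0008,1.5*np.median(abs(r))); k=np.polyfit(a[m],b[m],1)
    return k,m.sum(),np.degrees(np.arctan(k[0]))
xs=np.arange(B[:,0].min()+.008,B[:,0].max()-.005,.002); yy=[];xx=[]
for x in xs:
    s=B[abs(B[:,0]-x)<.001]
    if len(s)>5: xx.append(x); yy.append(s[:,1].max())
print("y edge",fit(np.array(xx),np.array(yy)))
ys=np.arange(-.2,-.12,.002); xx=[];yy=[]
for y in ys:
    s=B[abs(B[:,1]-y)<.001]
    if len(s)>5: yy.append(y); xx.append(s[:,0].min())
print("x edge",fit(np.array(yy),np.array(xx)))
E
```

```text
[ 0.46485039 -0.31559659  0.00803291] [ 0.61710269 -0.11254216  0.01599563]
y edge (array([-0.0225414 , -0.10197241]), np.int64(70), np.float64(-1.2913082171899173))
x edge (array([0.02401749, 0.47138125]), np.int64(41), np.float64(1.3758364346709961))
```

Request:
play_rows(
  targets=[
    {"grip": 255,"linear": [0.05,0.05,-1],"delta_rot": [0,0,0.009]},
    {"grip": 255,"linear": [0.05,0.05,-2],"delta_rot": [0,0,0.009]},
    {"grip": 255,"linear": [0.05,0.05,-2.3],"delta_rot": [0,0,0.009]},
    {"grip": 255,"linear": [0.05,0.05,-2.6],"delta_rot": [0,0,0.009]},
    {"grip": 255,"linear": [0.05,0.05,-2.9],"delta_rot": [0,0,0.009]},
    {"grip": 255,"linear": [0.05,0.05,-3.1],"delta_rot": [0,0,0.009]},
    {"grip": 255,"linear": [0.05,0.05,-3.1],"delta_rot": [0,0,0.009]},
  ],
)

```text
time: 11.85
ee_pos: [0.5109, -0.1983, 0.0393]
tcp_rot: [-180.0, 0.0, 88.5]
wrist_force: [-0.7, 0.2, -0.8]
opening: 0.0238
grasp_force: 49.8
```

Request:
play_rows(
  targets=[
    {"grip": 255,"linear": [0,0,-0.3],"delta_rot": [0,0,0]},
    {"grip": 255,"linear": [0,0,-0.5],"delta_rot": [0,0,0]},
    {"grip": 255,"linear": [0,0,-0.7],"delta_rot": [0,0,0]},
    {"grip": 255,"linear": [0,0,-0.8],"delta_rot": [0,0,0]},
    {"grip": 255,"linear": [0,0,-0.85],"delta_rot": [0,0,0]},
    {"grip": 255,"linear": [0,0,-0.85],"delta_rot": [0,0,0]},
  ],
)

```text
time: 12.45
ee_pos: [0.5109, -0.1984, 0.0309]
tcp_rot: [180.0, 0.0, 88.5]
wrist_force: [-0.2, -0.1, -0.7]
opening: 0.0233
grasp_force: 49.8
```

```bash
python3 - <<'E'
from h import *
p=bot.camera("wrist")
cv2.imwrite("pics/w5.png",cv2.resize(p["color"][80:,140:380,::-1],None,fx=1.9,fy=1.9))
E
```

```text
(no output)
```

View pics/w5.png

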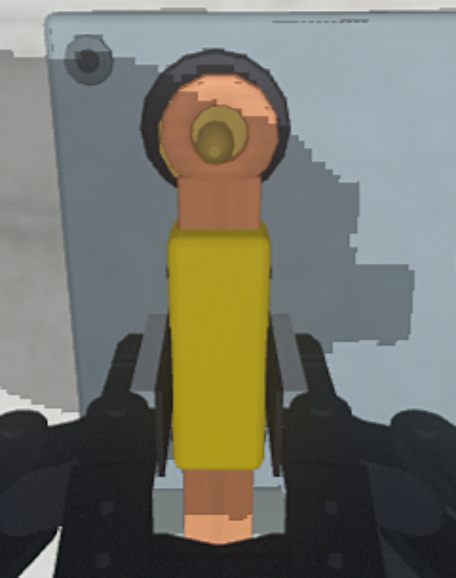

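The pin is through the eye and the plain end lies between the cheeks. I'll settle it and release.

Request:
play_rows(
  targets=[
    {"grip": 255,"linear": [0,0,-0.06],"delta_rot": [0,0,0]},
    {"grip": 255,"linear": [0,0,-0.06],"delta_rot": [0,0,0]},
    {"grip": 110,"linear": [0,0,-0.06],"delta_rot": [0,0,0]},
    {"grip": 110,"linear": [0,0,-0.06],"delta_rot": [0,0,0]},
    {"grip": 110,"linear": [0,0,-0.06],"delta_rot": [0,0,0]},
    {"grip": 110,"linear": [0,0,-0.06],"delta_rot": [0,0,0]},
    {"grip": 110,"linear": [0,0,-0.06],"delta_rot": [0,0,0]},
    {"grip": 110,"linear": [0,0,-0.06],"delta_rot": [0,0,0]},
  ],
)

```text
time: 13.3
ee_pos: [0.5109, -0.1984, 0.0304]
tcp_rot: [180.0, 0.0, 88.5]
wrist_force: [0.0, -0.0, 0.5]
opening: 0.0479
grasp_force: 0.0
```

Request:
play_rows(
  targets=[
    {"grip": 110,"linear": [0,0,1],"delta_rot": [0,0,0]},
    {"grip": 110,"linear": [0,0,3],"delta_rot": [0,0,0]},
    {"grip": 110,"linear": [0,0,6],"delta_rot": [0,0,0]},
    {"grip": 110,"linear": [0,1,11],"delta_rot": [0,0,0]},
    {"grip": 110,"linear": [0,3,16],"delta_rot": [0,0,0]},
    {"grip": 110,"linear": [0,5,21],"delta_rot": [0,0,0]},
    {"grip": 110,"linear": [0,5,23],"delta_rot": [0,0,0]},
    {"grip": 110,"linear": [0,5,23],"delta_rot": [0,0,0]},
  ],
)

```text
time: 14.1
ee_pos: [0.512, -0.148, 0.2659]
tcp_rot: [179.6, 0.1, 88.6]
wrist_force: [0.1, -0.4, -0.1]
opening: 0.0489
grasp_force: 0.0
```

```bash
python3 - <<'E'
from h import *
o=bot.get_obs(); print(o["time"],o["ee_pos"],o["tcp_rot"],o["q"])
P={n:bot.camera(n) for n in("wrist","top","scene")}
for n,p in P.items():
    for t,z in(("post_seat",.0345),("anvil_seat",.0345),("link_eye",.0345),("link_tip",.0345),("link_grip",.0345),("lever_knob",.169)):
        r=bot.pinpoint(p,t)[:1]
        print(n,t,[(round(a["conf"],2),np.round(a["pixel"]),world(p,a["pixel"],z)[0].round(4)) for a in r])
    r=bot.trace(p,"link")
    if r:
        C=cloud(p,r[0]["pixels"]); print("link z",r[0]["conf"],np.percentile(C[:,2],[5,50,95]).round(4))
    r=bot.trace(p,"lever_knob")
    if r:
        C=cloud(p,r[0]["pixels"]); C=C[(C[:,2]>.15)]; print("knob",r[0]["conf"],len(C),np.percentile(C,[2,98],axis=0).round(4) if len(C) else 0)
s=P["scene"]["color"][120:260,210:390,::-1]
cv2.imwrite("pics/w6.png",np.hstack([P["wrist"]["color"][:,:,::-1][:,100:400],cv2.resize(s,(494,384))]))
E
```

```text
14.1 [ 0.51201932 -0.14797169  0.26593915] [1.79565836e+02 1.30389325e-01 8.85905168e+01] [-1.61105755e+01  3.07892862e+00  1.19566692e+01  9.84247000e+01
 -1.59374355e-02  7.52983507e+01]
wrist post_seat [(0.75, array([249., 155.]), array([ 0.5086, -0.1389,  0.0345]))]
wrist anvil_seat [(0.65, array([256., 259.]), array([ 0.5129, -0.282 ,  0.0345]))]
wrist link_eye [(0.86, array([250., 153.]), array([ 0.51  , -0.137 ,  0.0345]))]
wrist link_tip [(0.58, array([250., 254.]), array([ 0.5055, -0.2743,  0.0345]))]
wrist link_grip [(0.69, array([256., 200.]), array([ 0.5151, -0.1967,  0.0345]))]
wrist lever_knob [(0.78, array([217., 332.]), array([ 0.4749, -0.2813,  0.169 ]))]
link z 0.82 [0.0359 0.0383 0.0443]
knob 0.71 1081 [[ 0.4622 -0.2878  0.1514]
 [ 0.4962 -0.2657  0.1852]]
top post_seat []
top anvil_seat []
top link_eye []
top link_tip []
top link_grip []
top lever_knob []
scene post_seat [(0.79, array([290., 216.]), array([ 0.5063, -0.1494,  0.0345]))]
scene anvil_seat [(0.8, array([323., 193.]), array([ 0.4998, -0.2694,  0.0345]))]
scene link_eye [(0.58, array([288., 217.]), array([ 0.5068, -0.1421,  0.0345]))]
scene link_tip [(0.93, array([319., 190.]), array([ 0.5149, -0.2713,  0.0345]))]
scene link_grip [(0.7, array([300., 204.]), array([ 0.5143, -0.1966,  0.0345]))]
scene lever_knob [(0.78, array([338., 150.]), array([ 0.4824, -0.2814,  0.169 ]))]
link z 0.63 [0.0327 0.039  0.0457]
knob 0.66 173 [[ 0.459  -0.2881  0.1509]
 [ 0.4958 -0.2654  0.1857]]
```

View pics/w6.png

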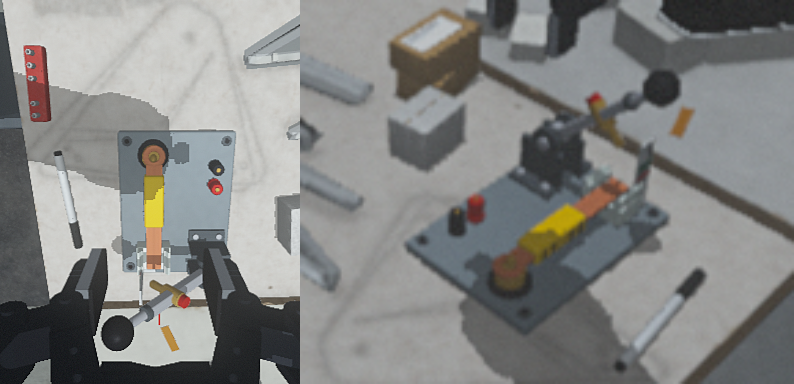

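The link is seated: its eye is on the post and its plain end is between the cheeks. The knob is at about (0.475, -0.281, 0.169). I'll close the fingers, turn, and go above the knob.

Request:
play_rows(
  targets=[
    {"grip": 255,"linear": [0,0,0],"delta_rot": [0,0,0.14]},
    {"grip": 255,"linear": [0,-2,0],"delta_rot": [0,0,0.28]},
    {"grip": 255,"linear": [-1,-5,0],"delta_rot": [0,0,0.42]},
    {"grip": 255,"linear": [-2,-8,0],"delta_rot": [0,0,0.56]},
    {"grip": 255,"linear": [-3,-11,0],"delta_rot": [0,0,0.7]},
    {"grip": 255,"linear": [-3.7,-13.3,0],"delta_rot": [0,0,0.84]},
    {"grip": 255,"linear": [-3.7,-13.3,0],"delta_rot": [0,0,0.98]},
    {"grip": 255,"linear": [-3.7,-13.3,0],"delta_rot": [0,0,1.12]},
    {"grip": 255,"linear": [-3.7,-13.3,0],"delta_rot": [0,0,1.26]},
    {"grip": 255,"linear": [-3.7,-13.3,0],"delta_rot": [0,0,1.4]},
  ],
)

```text
time: 16.45
ee_pos: [0.4739, -0.2815, 0.2603]
tcp_rot: [180.0, 0.0, 169.1]
wrist_force: [0.1, -0.6, 0.5]
opening: 0.0
grasp_force: 0.0
```

Request:
play_rows(
  targets=[
    {"grip": 255,"linear": [0,0,-3],"delta_rot": [0,0,0.14]},
    {"grip": 255,"linear": [0,0,-6],"delta_rot": [0,0,0.17]},
    {"grip": 255,"linear": [0,0,-6],"delta_rot": [0,0,0.17]},
    {"grip": 255,"linear": [0,0,-6],"delta_rot": [0,0,0.17]},
  ],
)

```text
time: 16.85
ee_pos: [0.4737, -0.2812, 0.2009]
tcp_rot: [180.0, -0.0, 178.4]
wrist_force: [-0.6, 0.4, -0.0]
opening: 0.0
grasp_force: 0.0
```

```bash
python3 - <<'E'
from h import *
o=bot.get_obs(); print(o["time"],o["ee_pos"],o["tcp_rot"],o["q"],o["opening"])
P={n:bot.camera(n) for n in("wrist","scene")}
for n,p in P.items():
    r=bot.pinpoint(p,"lever_knob")[:1]
    print(n,[(round(a["conf"],2),np.round(a["pixel"]),world(p,a["pixel"],.169)[0].round(4)) for a in r])
    r=bot.trace(p,"lever_knob")
    if r:
        C=cloud(p,r[0]["pixels"]); C=C[(C[:,2]>.15)&(C[:,2]<.19)]; print("knob",r[0]["conf"],len(C),np.percentile(C,[2,98],axis=0).round(4) if len(C) else 0)
cv2.imwrite("pics/w7.png",P["wrist"]["color"][:,:,::-1])
E
```

```text
16.85 [ 0.47372277 -0.28123481  0.20091269] [ 1.79975930e+02 -7.39949648e-03  1.78412502e+02] [-3.07053323e+01  4.58028360e+00  6.27799372e+00  9.17158872e+01
  1.74274779e-02 -2.91178353e+01] 1.917399156424895e-05
wrist [(0.88, array([253., 238.]), array([ 0.4777, -0.2828,  0.169 ]))]
knob 0.55 1699 [[ 0.4594 -0.2956  0.1685]
 [ 0.4799 -0.2676  0.185 ]]
scene [(0.96, array([342., 151.]), array([ 0.4754, -0.2837,  0.169 ]))]
knob 0.94 157 [[ 0.4585 -0.2859  0.1501]
 [ 0.4975 -0.2655  0.1853]]
```

View pics/w7.png

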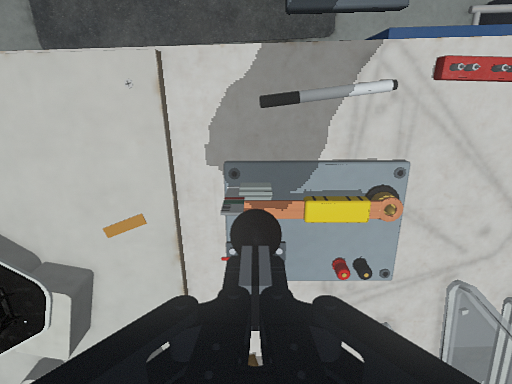

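Request:
play_rows(
  targets=[
    {"grip": 255,"linear": [0.2,0,-1.0],"delta_rot": [0,0,0]},
    {"grip": 255,"linear": [0.2,0,-1.5],"delta_rot": [0,0,0]},
    {"grip": 255,"linear": [-0.3,0,-2.1],"delta_rot": [0,0,0]},
    {"grip": 255,"linear": [-0.84,0,-2.7],"delta_rot": [0,0,0]},
    {"grip": 255,"linear": [-1.3,0,-3.3],"delta_rot": [0,0,0]},
    {"grip": 255,"linear": [-1.75,0,-3.9],"delta_rot": [0,0,0]},
    {"grip": 255,"linear": [-2.15,0,-4.5],"delta_rot": [0,0,0]},
    {"grip": 255,"linear": [-2.5,0,-5.15],"delta_rot": [0,0,0]},
    {"grip": 255,"linear": [-2.9,0.05,-5.8],"delta_rot": [0,0,0]},
    {"grip": 255,"linear": [-3.2,0.05,-6.5],"delta_rot": [0,0,0]},
  ],
)

```text
time: 18.15
ee_pos: [0.4411, -0.2811, 0.1356]
tcp_rot: [-180.0, -0.0, 178.5]
wrist_force: [-5.9, 0.6, 7.8]
opening: -0.0
grasp_force: 3.9
```

Request:
play_rows(
  targets=[
    {"grip": 255,"linear": [-0.3,0,-0.7],"delta_rot": [0,0,0]},
    {"grip": 255,"linear": [-0.5,0,-1.4],"delta_rot": [0,0,0]},
    {"grip": 255,"linear": [-0.7,0,-2.1],"delta_rot": [0,0,0]},
    {"grip": 255,"linear": [-0.9,0,-2.85],"delta_rot": [0,0,0]},
    {"grip": 255,"linear": [-1.0,0.05,-3.6],"delta_rot": [0,0,0]},
    {"grip": 255,"linear": [-1.1,0.05,-4.3],"delta_rot": [0,0,0]},
    {"grip": 255,"linear": [-1.2,0.05,-4.9],"delta_rot": [0,0,0]},
    {"grip": 255,"linear": [-1.2,0.05,-5.4],"delta_rot": [0,0,0]},
    {"grip": 255,"linear": [-1.2,0.05,-5.8],"delta_rot": [0,0,0]},
    {"grip": 255,"linear": [-1.2,0.05,-5.8],"delta_rot": [0,0,0]},
  ],
)

```text
time: 19.15
ee_pos: [0.4289, -0.2805, 0.0773]
tcp_rot: [-180.0, -0.1, 178.5]
wrist_force: [-6.2, -1.0, 10.1]
opening: -0.0005
grasp_force: 4.9
```

```bash
python3 - <<'E'
from h import *
o=bot.get_obs(); print(o["time"],o["ee_pos"],o["wrist_force"],o["q"])
P={n:bot.camera(n) for n in("wrist","scene")}
for n,p in P.items():
    r=bot.pinpoint(p,"lever_knob")[:1]
    print(n,[(round(a["conf"],2),np.round(a["pixel"]),world(p,a["pixel"],.0615)[0].round(4)) for a in r])
    r=bot.trace(p,"lever_knob")
    if r:
        C=cloud(p,r[0]["pixels"]); C=C[C[:,2]<.1]; print("knob",r[0]["conf"],len(C),np.percentile(C,[2,50,98],axis=0).round(4) if len(C) else 0)
s=P["scene"]["color"][150:250,260:390,::-1]
cv2.imwrite("pics/w8.png",np.hstack([cv2.resize(P["wrist"]["color"][150:350,150:350,::-1],(400,400)),cv2.resize(s,(400,400))]))
E
```

```text
19.15 [ 0.42893287 -0.2804752   0.07728761] [-6.15820253 -0.99438689 10.05900905] [-3.31448727e+01 -2.70512928e-01 -1.23767332e+01  7.79413213e+01
 -6.37032779e-02 -3.15995949e+01]
wrist [(0.98, array([256., 248.]), array([ 0.4312, -0.2804,  0.0615]))]
knob 0.79 1896 [[ 0.4138 -0.2944  0.059 ]
 [ 0.421  -0.2816  0.0694]
 [ 0.5021 -0.2663  0.0755]]
scene [(0.77, array([351., 192.]), array([ 0.4368, -0.2942,  0.0615]))]
knob 0.62 478 [[ 0.4163 -0.3646  0.001 ]
 [ 0.5001 -0.2772  0.0675]
 [ 0.5779 -0.2657  0.0824]]
```

View pics/w8.png

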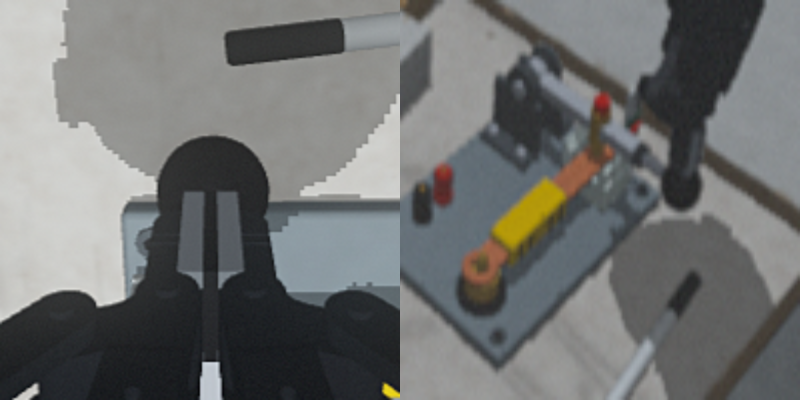

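The probe stands on the plain end and the lever is level, with the knob centre at z about 0.061. I'll hold briefly to check it is steady, then hand in.

Request:
play_rows(
  targets=[
    {"grip": 255,"linear": [0,0,0],"delta_rot": [0,0,0]},
    {"grip": 255,"linear": [0,0,0],"delta_rot": [0,0,0]},
    {"grip": 255,"linear": [0,0,0],"delta_rot": [0,0,0]},
    {"grip": 255,"linear": [0,0,0],"delta_rot": [0,0,0]},
    {"grip": 255,"linear": [0,0,0],"delta_rot": [0,0,0]},
  ],
)

```text
time: 19.95
ee_pos: [0.429, -0.2805, 0.0777]
tcp_rot: [-180.0, -0.1, 178.5]
wrist_force: [-7.0, 0.3, 10.4]
opening: 0.0
grasp_force: 4.8
```

```bash
python3 -c "
from workcell import bot
o=bot.get_obs(); print(o['time'],o['ee_pos'],o['wrist_force'])
if abs(o['ee_pos'][2]-.0775)<.003 and o['wrist_force'][2]>5: print(bot.job_done())"
```

```text
19.95 [ 0.42901871 -0.28046034  0.07772447] [-7.00166945  0.25334796 10.4237923 ]
the job is handed in; nothing more can be done
None
```

I handed the job in at 19.95 s: the link is seated and released, and the arm is still pressing the lever level with about 10 N, the probe on the plain end; I judged the green field from the knob height (about z 61 mm), not from reading the pointer.

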